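# Non-contact colour reading through the sample box window

## Robot

A 6-joint arm with a two-finger parallel gripper is mounted at the origin on the work surface. World frame = base frame: x ahead of the robot, y to its left, z up, the work surface at z = 0. Lengths are in m, angles in rad, forces in N, time in s.
With the tool pointing down it reaches from about 0.375 to 0.9 m from the base axis. Payload 3.1 kg.
Tool frame: the origin (TCP) lies between the finger pads; the fingertips stand manip.finger_overhang ahead of it and the grasp point (between the pads) lies 5 mm behind it (manip.finger_overhang is the distance from the TCP to the fingertips, in m); z points along the fingers, y is the line along which they close (so a half turn about z gives the same grasp; the last joint's range is limited). The gripper opens to 85 mm and grips with 20 to 120 N. Pads are 22 mm wide; open, the fingers measure 114 mm over their backs; the gripper's body (76 mm by 85 mm) begins 54 mm behind the grasp point. The pads swing forward as they close: fully open they stand 13 mm farther back than shut.
Start: joints at [-1.462, 0.527, 1.433, -0, 1.181, -0.178], TCP at [0.177, -0.599, 0.245] pointing down, gripper open.
Joint ranges: [-3.08, 3.08], [-0.75, 2.2], [0.22, 2.44], [-1.43, 4.57], [0, 2.65], [-2.85, 2.85]. Speed limits (rad/s): [2.79, 2.79, 3.14, 3.14, 3.14, 3.14].

## Interface

Orientations are given as a unit quaternion [x, y, z, w].
In Python, from station import manip gives the robot as it stands.
- The arm moves only by the tool drive_tool, never from a script. Its argument "plan" is a list of rows, each a list of 7 numbers: the shift along the tool's x, y, z in m, then the turn, a rotation vector about the tool's x, y, z in degrees, then the opening, from -1 (shut) to 1 (fully open). In form: [[x, y, z, wx, wy, wz, gripper], ...]. A call has 1 to 10 rows; each row shifts and turns the commanded pose from where the row before left it, along the tool's axes as they then stand; what a row does not reach is not made up. A row lasts 1/10 s, in which the tool goes at most 50 mm and 8.59 degrees, less where a joint would pass 70% of its speed; a pose out of reach is approached as far as the arm can. A call is refused whole if a number of a shift passes 0.05 or a number of a turn 8.59, either way. A call with a gripper value outside its range is refused whole. The fingers move at their own pace and stop on an object; "newtons" is the grip in N (left out, the last holds). Time passes only in rows, so rows that do not move let the fingers close. It gives the time, the measured TCP pose, the force, the opening and the grip force at its end, in the units of the state.
- manip.sense(): the state, without advancing time (a new reading comes with each control period).
- manip.snapshot(name): name is "scene" or "top" or "wrist"; returns a dict with "image" (480x640x3 uint8, red, green, blue), "z_map" (480x640 float32, m along the optical axis (not along the pixel's ray), 0 where there is no reading), "fov_y" (degrees; the focal length in pixels is half the picture's height over the tangent of half this angle, whatever the lens; pixels are square), "cx", "cy" (the principal point, pixels), "extrinsics" (4x4, takes a point from camera to world coordinates); the wrist camera has in their place "mount" (4x4, takes a point from camera to tool coordinates, whose origin is the TCP and whose axes are the flange's). Camera axes: x right, y up, looking along -z (the intrinsics and any distortion apply to the point x, -y, -z); pixel columns grow to the right and rows downward; lengths in m; the calibration is good to about 2 mm. A picture is of the moment at which its call begins: read the wrist's pose just before it.
- manip.sign_off(): hands the job in; it is judged then, once.
The state is a dict: "t": time; "q": joint angles; "qd": joint speeds; "tau": joint torques, N m; "tcp_pos": TCP position; "tool_rot": TCP orientation; "force": force on the tool from outside, world axes, zero at the start; "ft_torque": the same for the moment, N m; "finger_gap": opening from 0.0 (shut) to 1.0 (fully open); "gripper_force": force on a finger pad.
Only numpy, scipy, OpenCV 4.12 (cv2) and the standard library are available. Lean on these libraries where they do the work, as an engineer would, in place of code of your own. Each camera call takes 0.05 s, during which the arm holds its last target. There are 200 camera calls.

## Task

Swing the sample box's lid fully shut so its tab drops in behind the front wall, then lift the colour meter out of its cradle and carry it over the bench clutter without disturbing it. Finish holding the meter still and upright, about a centimetre above the window in the shut lid, centred over it and with its long side lined up with the window's long side; the meter must never touch the sample box, and you do not put it down or let go: the job ends in that hold.

Things in the scene. Friction and masses are not known exactly. Their poses are not given: they have to be found in the camera images.
- sample_box: fixed grey plastic open-topped box with 4 mm walls, 110 mm (its x) by 130 mm (its y) by 60 mm high without lid, holding a dish with a round sample. Origin: centre of its underside; its z is up, its +x points from the tab side (front) to the hinge side (far from the robot)
- lid (a joint): lid angle in rad: 0 shut and level, grows as it opens, starts 0.9 to 1.5. Stiff hinge: the lid stays where left and needs about 2 N at its free edge to move; at 0 it lies on the walls, top 65 mm above the table. 110 x 130 mm plate, 5 mm thick; a tab 60 mm wide, 15 mm deep under the middle of its free edge goes down just inside the front wall
- lid_hinge (a point): point on the lid's hinge axis, middle of the box's far top edge, 60 mm above the table, 55 mm along the box's +x from its centre; the axis runs along the box's y
- lid_edge (a point): middle of the lid's free edge, on its outer face (the top when shut), 110 mm from the hinge; moves with the lid. Its x axis runs from the free edge to the hinge, z is the lid's outward normal
- window (a point): centre of the clear window in the lid, on the lid's outer face, flush with it, midway between hinge and free edge. The window is 44 mm long (along the point's x, from free edge to hinge) by 24 mm wide (point's y); moves with the lid, z is the lid's outward normal (up when shut)
- meter: hand-held colour meter, loose, 0.2 to 0.4 kg, upright in its cradle: black nose 64 mm (its x) by 44 mm (y), 45 mm high, flat measuring face underneath; above it a grey handle 46 mm (x) by 32 mm (y) up to 122 mm above that face. Grip it across the 32 mm. Origin: centre of the measuring face; z up, long side along x. Either way round is fine over the window
- dock: fixed black cradle for the meter, 96 mm (its x) by 76 mm (its y) by 34 mm high, with a pocket 70 by 50 mm whose floor is 10 mm above the table; the meter's nose stands loosely in it, long side along the cradle's x. Origin: centre of its underside
- tube_rack: loose white test-tube rack with glass tubes, 170 mm (x) by 64 mm (y), 138 mm high, standing between cradle and sample box; origin at the centre of its underside
- buffer_bottle: loose white bottle, 66 mm across, 170 mm high; origin at the centre of its underside
- beaker: loose glass beaker, 68 mm across, 85 mm high; origin at the centre of its underside
- jar: loose amber glass jar, 60 mm across, 75 mm high; origin at the centre of its underside
- marker: loose black marker pen with a white cap, lying, 127 mm long (x), 16 mm thick; origin on its underside, 47 mm from its black end
- dish_stack: loose stack of flat dishes, 93 mm across, 58 mm high; origin at the centre of its underside
Not all that is in view belongs to the job. What is shaped like the meter but red is not meant.

How it is judged:
On the way, in this order (a step that is already met when the one before it is completed fails the run):
1. the lid is shut while the meter is still in its cradle (value of joint lid below 0.06 rad and z of meter in the frame of dock below 0.03 m), for 0.2 s.
2. the meter is lifted clear of its cradle in the gripper (z of meter in the frame of dock above 0.045 m and contact force between meter and the fingers above 1 N), for 0.2 s.
At the end, for the whole second after the job is handed in: Lid below 0.06 rad; meter held in the fingers, still, upright within 0.10 rad, face 3 to 20 mm above the window, within 10 mm of its centre sideways, long sides within 0.17 rad, touching neither box nor cradle; each bystander within 30 mm of its start (value of joint lid below 0.06 rad and z of meter in the frame of window between 0.003 and 0.02 m and horizontal distance between meter and window below 0.01 m and angle between the x axis of meter and the x axis of sample_box, either way round below 0.17 rad and angle between meter's own z axis and vertical below 0.1 rad and contact force between meter and the fingers above 1 N and contact force between meter and sample_box below 0.2 N and contact force between meter and dock below 0.2 N and linear speed of meter below 0.02 m/s and angular speed of meter below 0.15 rad/s and distance of each of tube_rack, buffer_bottle, beaker, jar, marker, dish_stack from where it was at the start of the episode below 0.03 m); the arm keeps its last pose, push and grip.
It fails at once if the meter touches the sample box (contact force between meter and sample_box above 0.5 N).
It fails at once if a bystander on the bench is disturbed (moved over 30 mm or tipped) (distance of any of tube_rack, buffer_bottle, beaker, jar, marker, dish_stack from where it was at the start of the episode above 0.03 m or angle between any of tube_rack, buffer_bottle, beaker, jar, marker, dish_stack's own z axis and vertical above 0.35 rad).
It also fails if it takes over 64 s, if anything falls off the work surface, if the arm or the gripper's body presses on something with over 40 N, if the wrist force passes 120 N, or if a joint passes its speed limit or range.

## Working session

There is one attempt and no reset: what is moved stays moved. The work goes in short steps, Python scripts to look and compute and a tool call to move; the robot and the scene stay as the last step left them, time stands still between calls to the robot, and variables do not carry over. Pictures are saved under pics/ and viewed, at most 10 in all, crops included, and the job is handed in when it is done.

Besides the shell and the picture viewer there is one more tool, called in YAML: its name, and indented under it one key for each argument. drive_tool: Moves the arm, as the interface text tells. Its arguments: {"type":"object","properties":{"plan":{"type":"array"},"newtons":{"type":"number"}},"required":["plan"]}

```bash
ls; mkdir -p pics
cat > h.py <<'E'
import numpy as np, cv2, pickle
from station import manip
def snap(n,f):
    st=manip.sense(); s=manip.snapshot(n); s['st']=st
    cv2.imwrite(f'pics/{f}.png',s['image'][:,:,::-1]); pickle.dump(s,open(f'{f}.pkl','wb')); return s
def cloud(s):
    from scipy.spatial.transform import Rotation as R
    f=240/np.tan(np.radians(s['fov_y'])/2); z=s['z_map']; v,u=np.mgrid[:480,:640]
    P=np.stack([(u-s['cx'])/f*z,-(v-s['cy'])/f*z,-z],-1)
    if 'extrinsics' in s: T=np.array(s['extrinsics'])
    else:
        T=np.eye(4);T[:3,:3]=R.from_quat(s['st']['tool_rot']).as_matrix();T[:3,3]=s['st']['tcp_pos'];T=T@np.array(s['mount'])
    W=P@T[:3,:3].T+T[:3,3]; W[z==0]=np.nan; return W
E
python3 - <<'E'
from h import *
for n in('scene','top'):
    s=snap(n,n); print({k:v for k,v in s.items() if k not in('image','z_map','st')}, (s['z_map']==0).mean())
print(manip.sense(),manip.finger_overhang)
E
```

```text
pics
{'fov_y': 53.23981133729659, 'cx': 324.0264396592487, 'cy': 243.79358751008695, 'extrinsics': array([[ 0.82275335, -0.49209042,  0.28447135,  0.88667556],
       [ 0.56834099,  0.70510228, -0.42405106, -0.44553275],
       [ 0.00809006,  0.51056615,  0.85980042,  1.00437512],
       [ 0.        ,  0.        ,  0.        ,  1.        ]])} 0.00416015625
{'fov_y': 51.43940126949692, 'cx': 325.4168845600837, 'cy': 245.677850208879, 'extrinsics': array([[-0.02910193,  0.99529981, -0.09236537,  0.46182779],
       [-0.99942732, -0.02737698,  0.01988801,  0.03755221],
       [ 0.01726585,  0.09289126,  0.99552655,  1.41004125],
       [ 0.        ,  0.        ,  0.        ,  1.        ]])} 0.004072265625
{'t': 0.1, 'q': array([-1.46250782e+00,  5.28349992e-01,  1.43378590e+00, -4.39992720e-05,
        1.18137304e+00, -1.78518203e-01]), 'qd': array([ 1.28401769e-03, -6.42249784e-04, -2.77527847e-03,  9.65336610e-05,
       -1.50727134e-03,  2.52025193e-03]), 'tau': array([ 8.62818433e-05, -4.43305206e+01, -1.78586662e+01, -3.15107718e-04,
        3.89079214e-03, -1.69132608e-05]), 'tcp_pos': array([ 0.17674527, -0.59884624,  0.24444196]), 'tool_rot': array([ 9.89733697e-01,  1.42920576e-01,  1.33060526e-05, -9.58262300e-04]), 'force': array([ 0.5786062 ,  0.33309084, -0.4670487 ]), 'ft_torque': array([-0.06654152, -0.0039401 ,  0.00029787]), 'gripper_force': 0.0, 'finger_gap': 1.0005599639439344} 0.014
```

View pics/scene.png

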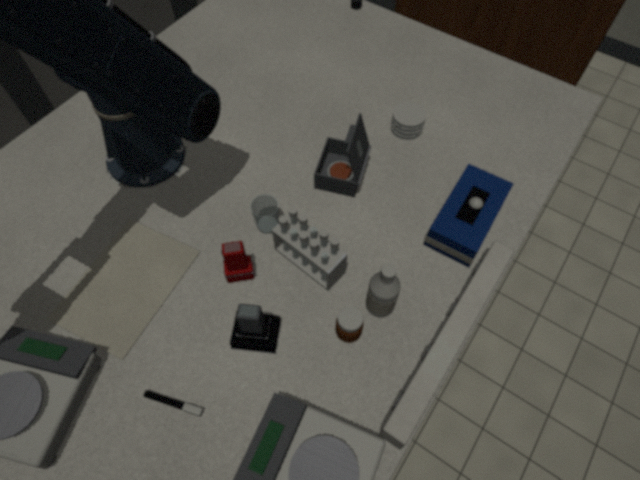

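View pics/top.png

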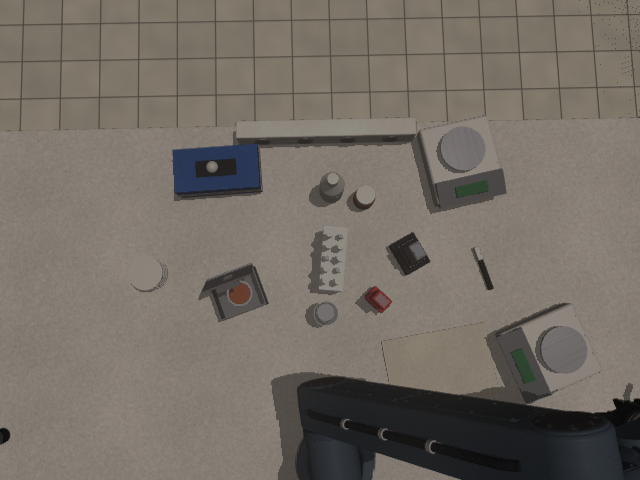

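The scene view shows the open box at (345,165), the tube rack at (310,250), the grey-handled meter in the black cradle at (250,325) and the red lookalike at (237,262). The top view has the box at (238,292), meter and cradle at (412,252), red lookalike at (378,299), rack at (333,258), beaker at (326,313), jar at (365,197) and bottle at (332,186).

Candidates for the meter are the grey handle in the black cradle, top (412,252), and the red one, top (378,299). I choose the grey one and will check it in a crop.

Run:
```python
from h import *
s=pickle.load(open('top.pkl','rb')); t=pickle.load(open('scene.pkl','rb'))
W=cloud(s); V=cloud(t)
def rect(name,M,W,zl,zh,roi):
    u0,u1,v0,v1=roi; X=W[v0:v1,u0:u1].reshape(-1,3); X=X[(X[:,2]>zl)&(X[:,2]<zh)]
    if len(X)<5: print(name,len(X));return
    (c,d,a)=cv2.minAreaRect((X[:,:2]*1000).astype(np.float32)); print(name,len(X),np.round(c,1),np.round(d,1),round(a,1),'z',np.round(np.percentile(X[:,2],[5,50,95]),3))
print('table',np.nanmedian(W[380:400,200:260,2]))
roi=(380,440,225,280)
rect('handle top',s,W,.12,.14,roi); rect('handle scene',t,V,.12,.14,(225,290,295,360))
rect('dock top',s,W,.025,.04,roi); rect('dock scn',t,V,.025,.04,(220,295,295,360))
r=(190,280,250,330)
rect('box rim',s,W,.054,.064,r);rect('box rim scene',t,V,.054,.064,(300,380,100,205))
rect('lid',s,W,.07,.3,r);rect('lid scene',t,V,.07,.3,(300,380,100,205))
rect('box all',s,W,.008,.3,r)
rect('rack',s,W,.03,.3,(310,352,222,298));rect('beaker',s,W,.03,.3,(305,345,298,332));rect('red',s,W,.03,.3,(360,395,282,315))
rect('bottle',s,W,.03,.3,(312,348,165,210));rect('jar',s,W,.03,.3,(350,380,180,215));rect('dishes',s,W,.03,.3,(120,170,245,300))
a=cv2.resize(s['image'][215:340,185:445],None,fx=3,fy=3,interpolation=2); b=cv2.resize(t['image'][100:370,205:385],None,fx=2,fy=2,interpolation=2)
cv2.imwrite('pics/ca.png',np.clip(a[:,:,::-1]*1.6,0,255));cv2.imwrite('pics/cb.png',np.clip(b[:,:,::-1]*1.5,0,255))
```

```text
table 0.001266776457067964
handle top 227 [ 561.2 -224.9] [47.8 33.3] 26.8 z [0.126 0.133 0.137]
handle scene 403 [ 563.5 -226. ] [47.6 32.4] 29.7 z [0.124 0.133 0.136]
dock top 420 [ 563.  -223.7] [96.1 76.7] 27.7 z [0.029 0.034 0.039]
dock scn 733 [ 564.8 -224.6] [97.4 76.8] 28.2 z [0.027 0.035 0.038]
box rim 238 [470.6 255. ] [118.8 130.8] 19.1 z [0.056 0.061 0.064]
box rim scene 332 [471.3 254.8] [119.5 135.9] 18.8 z [0.055 0.06  0.063]
lid 651 [498.5 264.7] [ 47.5 130.8] 19.5 z [0.078 0.148 0.168]
lid scene 937 [499.8 264.5] [ 48.3 133.6] 18.7 z [0.076 0.132 0.167]
box all 1766 [476.9 267.6] [249.3 221.2] 88.9 z [0.009 0.059 0.166]
rack 1534 [551.7  -7.8] [ 63.9 170.2] 83.7 z [0.085 0.09  0.141]
beaker 223 [406.5  14.6] [63.6 63.1] 88.5 z [0.034 0.076 0.089]
red 406 [ 437.8 -128.8] [66.  45.1] 44.2 z [0.04  0.119 0.127]
bottle 579 [746.5  -9.6] [64.2 63.6] 7.5 z [0.052 0.118 0.173]
jar 390 [ 720.9 -100.5] [55.7 55.3] 19.9 z [0.042 0.075 0.079]
dishes 1028 [528.2 498.3] [89.9 93. ] 1.3 z [0.045 0.059 0.063][ WARN:0@0.676] global loadsave.cpp:1063 imwrite_ Unsupported depth image for selected encoder is fallbacked to CV_8U.
```

View pics/ca.png

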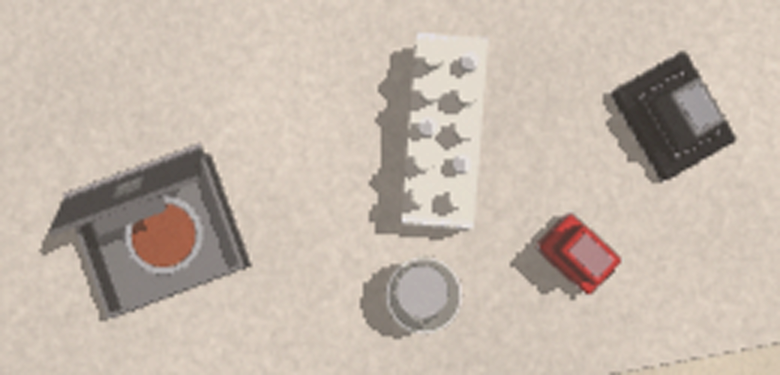

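View pics/cb.png

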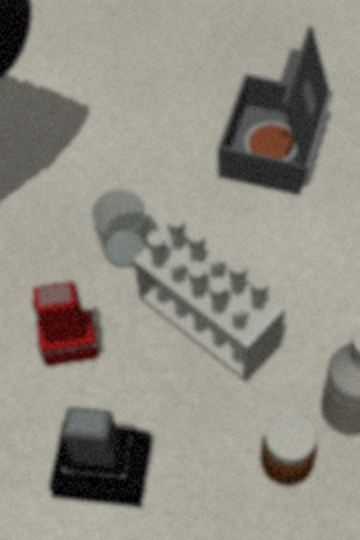

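The crop shows the grey-handled meter in the black cradle at crop (690,110), with the red one at (580,255) clearly separate, so the choice stands. Next I fit the box frame and lid angle.

```bash
cat >> h.py <<'E'
def mv(tgt,yaw=None,st=None):
    "world target TCP (m), tool-x yaw deg -> shift in tool axes now, turn"
    from scipy.spatial.transform import Rotation as R
    st=st or manip.sense(); T=R.from_quat(st['tool_rot']); d=T.inv().apply(np.array(tgt)-st['tcp_pos'])
    p=np.radians(yaw); G=R.from_matrix(np.array([[np.cos(p),np.sin(p),0],[np.sin(p),-np.cos(p),0],[0,0,-1]]))
    print('shift mm',np.round(d*1000,1),'turn deg',np.round((T.inv()*G).as_rotvec(degrees=True),2))
E
python3 - <<'E'
from h import *
for n,r in(('top',(190,280,250,330)),('scene',(300,380,100,205))):
    W=cloud(pickle.load(open(n+'.pkl','rb'))); u0,u1,v0,v1=r; X=W[v0:v1,u0:u1].reshape(-1,3);X=X[~np.isnan(X).any(1)]
    rim=X[(X[:,2]>.052)&(X[:,2]<.066)]; lid=X[(X[:,2]>.075)&(X[:,2]<.3)]
    for yaw in (18.9,):
        c,sn=np.cos(np.radians(yaw)),np.sin(np.radians(yaw)); B=lambda P:np.c_[P[:,0]*c+P[:,1]*sn,-P[:,0]*sn+P[:,1]*c,P[:,2]]
        b=B(rim);l=B(lid)
        print(n,'rim x',np.percentile(b[:,0],[1,3,97,99]).round(4),'y',np.percentile(b[:,1],[1,99]).round(4))
        print(' lid x',np.percentile(l[:,0],[1,99]).round(4),'y',np.percentile(l[:,1],[1,99]).round(4),'zmax',np.percentile(l[:,2],99).round(4))
        for z in np.arange(.07,.18,.015):
            q=l[abs(l[:,2]-z)<.006]; 
            if len(q)>5: print('  z%.3f'%z,np.percentile(q[:,0],[5,50,95]).round(4),len(q))
mv([.60,.29,.30],19)
E
```

```text
top rim x [0.4684 0.4687 0.5866 0.5869] y [0.0236 0.1536]
 lid x [0.5347 0.579 ] y [0.0242 0.1519] zmax 0.1715
  z0.085 [0.5742 0.5766 0.5784] 48
  z0.100 [0.5701 0.5719 0.5736] 43
  z0.115 [0.5658 0.5677 0.5693] 47
  z0.130 [0.5609 0.5627 0.5645] 53
  z0.145 [0.5567 0.5585 0.5601] 52
  z0.160 [0.5352 0.545  0.5547] 211
  z0.175 [0.5471 0.5489 0.5513] 22
scene rim x [0.4693 0.47   0.5875 0.5879] y [0.0213 0.1542]
 lid x [0.5357 0.5801] y [0.023  0.1524] zmax 0.1695
  z0.070 [0.5787 0.5804 0.5812] 6
  z0.085 [0.5744 0.5769 0.5791] 84
  z0.100 [0.5705 0.5727 0.5746] 86
  z0.115 [0.5652 0.5678 0.5698] 90
  z0.130 [0.5611 0.5633 0.5655] 103
  z0.145 [0.5565 0.5589 0.561 ] 95
  z0.160 [0.5359 0.5508 0.556 ] 206
  z0.175 [0.5495 0.5511 0.553 ] 14
shift mm [ 657.4 -732.9  -54. ] turn deg [-0.11 -0.02 -2.57]
```

drive_tool:
  plan:
    - [0,0,-0.045,0,0,0,-1]
    - [0.029,-0.034,0,0,0,0,-1]
    - [0.029,-0.034,0,0,0,0,-1]
    - [0.029,-0.034,0,0,0,0,-1]
    - [0.029,-0.034,0,0,0,0,-1]
    - [0.029,-0.034,0,0,0,0,-1]
    - [0.029,-0.034,0,0,0,0,-1]
    - [0.029,-0.034,0,0,0,0,-1]
    - [0.029,-0.034,0,0,0,0,-1]
    - [0.029,-0.034,0,0,0,0,-1]

```text
t: 1.1
tcp_pos: [0.3408, -0.2303, 0.2902]
tool_rot: [0.99, 0.143, 0.0, -0.0]
force: [0.1, 1.1, 0.1]
finger_gap: 0.002
gripper_force: 0.0
```

drive_tool:
  plan:
    - [0.029,-0.034,0,0,0,0,-1]
    - [0.029,-0.034,0,0,0,0,-1]
    - [0.029,-0.034,0,0,0,0,-1]
    - [0.029,-0.034,0,0,0,0,-1]
    - [0.029,-0.034,0,0,0,0,-1]
    - [0.029,-0.034,0,0,0,0,-1]
    - [0.029,-0.034,0,0,0,0,-1]
    - [0.029,-0.034,0,0,0,0,-1]
    - [0.029,-0.034,0,0,0,0,-1]
    - [0,0,0,0,0,0,-1]

```text
t: 2.1
tcp_pos: [0.506, 0.1396, 0.29]
tool_rot: [0.989, 0.146, 0.001, -0.001]
force: [-0.4, -1.0, -0.8]
finger_gap: 0.006
gripper_force: 0.0
```

Run:
```python
from h import *
mv([.5683,.2881,.30],18.9); print(manip.sense()['t'],manip.sense()['tcp_pos'])
```

```text
shift mm [ 102.5 -124.2   -9.6] turn deg [-0.07 -0.13 -2.14]
2.1 [0.50598102 0.13960102 0.29004403]
```

drive_tool:
  plan:
    - [0.026,-0.031,0,0,0,-1.0,-1]
    - [0.026,-0.031,0,0,0,-1.1,-1]
    - [0.026,-0.03,0,0,0,0,-1]
    - [0.025,-0.028,0,0,0,0,-1]
    - [0,0,0.03,0,0,0,-1]
    - [0,0,0.03,0,0,0,-1]
    - [0,0,0.03,0,0,0,-1]
    - [0,0,0.03,0,0,0,-1]
    - [0,0,0,0,0,0,-1]

```text
t: 3.0
tcp_pos: [0.5624, 0.279, 0.1655]
tool_rot: [0.987, 0.161, -0.006, 0.001]
force: [-1.1, -0.7, -0.5]
finger_gap: -0.002
gripper_force: 0.0
```

Run:
```python
from h import *
c,s=np.cos(np.radians(18.9)),np.sin(np.radians(18.9))
mv([.5683,.2881,.169],18.9); p=manip.sense()['tcp_pos']; print(p,'xprime',p[0]*c+p[1]*s,-p[0]*s+p[1]*c)
S=snap('wrist','w1')
```

```text
shift mm [ 8.4 -6.8 -3.6] turn deg [-0.01  0.66 -0.4 ]
[0.56240017 0.27898083 0.16553299] xprime 0.6224453152824072 0.08176847035643128
```

View pics/w1.png

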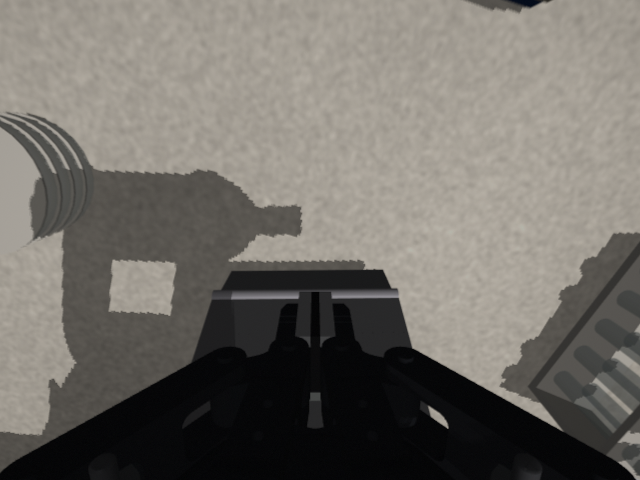

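drive_tool:
  plan:
    - [-0.03,-0.003,0,0,0,0,-1]
    - [-0.023,-0.003,0,0,0,0,-1]
    - [-0.013,0,0.003,0,0,0,-1]
    - [-0.012,0,0.004,0,0,0,-1]
    - [-0.01,0,0.007,0,0,0,-1]
    - [-0.01,0,0.007,0,0,0,-1]
    - [-0.008,0,0.01,0,0,0,-1]
    - [-0.007,0,0.009,0,0,0,-1]
    - [0,0,0,0,0,0,-1]

```text
t: 3.95
tcp_pos: [0.4567, 0.2503, 0.1313]
tool_rot: [0.987, 0.161, 0.0, 0.0]
force: [-0.2, 0.1, -0.1]
finger_gap: -0.0
gripper_force: 0.0
```

Run:
```python
from h import *
c,s=np.cos(np.radians(18.9)),np.sin(np.radians(18.9))
p=manip.sense()['tcp_pos']; print(p,'xprime',p[0]*c+p[1]*s,-p[0]*s+p[1]*c)
W=cloud(snap('scene','s2')); X=W[100:205,300:380].reshape(-1,3); l=np.c_[X[:,0]*c+X[:,1]*s,-X[:,0]*s+X[:,1]*c,X[:,2]]
l=l[(abs(l[:,1]-.0885)<.06)&(abs(l[:,1]-.0885)>.04)]
for z in np.arange(.07,.16,.01):
    q=l[abs(l[:,2]-z)<.005]
    if len(q)>5: print('  z%.3f'%z,np.percentile(q[:,0],[5,50,95]).round(4),len(q))
```

```text
[0.45669901 0.2503058  0.13132959] xprime 0.5131546503127276 0.08887788698343868
  z0.070 [0.567  0.5752 0.5816] 72
  z0.080 [0.5531 0.5608 0.5691] 82
  z0.090 [0.5377 0.5462 0.553 ] 79
  z0.100 [0.5238 0.5314 0.5414] 78
  z0.110 [0.5096 0.519  0.5256] 58
  z0.120 [0.4921 0.5021 0.5106] 43
  z0.130 [0.4906 0.494  0.4974] 16
```

drive_tool:
  plan:
    - [-0.005,0,0.008,0,0,0,-1]
    - [-0.005,0,0.01,0,0,0,-1]
    - [-0.004,0,0.01,0,0,0,-1]
    - [-0.002,0,0.01,0,0,0,-1]
    - [-0.001,0,0.01,0,0,0,-1]
    - [0,0,0.003,0,0,0,-1]
    - [0,0,0,0,0,0,-1]

```text
t: 4.7
tcp_pos: [0.4408, 0.2452, 0.0792]
tool_rot: [0.987, 0.161, -0.0, 0.0]
force: [0.9, -0.1, 0.1]
finger_gap: -0.001
gripper_force: 0.0
```

drive_tool:
  plan:
    - [0,0,0.002,0,0,0,-1]
    - [0,0,0.001,0,0,0,-1]
    - [0,0,0,0,0,0,-1]

```text
t: 5.0
tcp_pos: [0.441, 0.2453, 0.0787]
tool_rot: [0.987, 0.161, 0.001, 0.0]
force: [-5.5, -1.8, 22.3]
finger_gap: -0.002
gripper_force: 11.0
```

The tip stopped at z = 0.065 m with 22 N, so the lid is on the walls. I lift off and measure the shut lid and window.

drive_tool:
  plan:
    - [0,0,-0.03,0,0,0,-1]
    - [0,0,-0.045,0,0,0,-1]
    - [-0.03,0,-0.04,0,0,0,-1]
    - [-0.03,0,-0.04,0,0,0,-1]
    - [0,0,-0.04,0,0,0,-1]
    - [0,0,-0.03,0,0,0,-1]
    - [0,0,0,0,0,0,-1]
    - [0,0,0,0,0,0,-1]

```text
t: 5.8
tcp_pos: [0.3841, 0.2263, 0.3017]
tool_rot: [0.987, 0.161, 0.001, -0.0]
force: [-0.8, 0.8, -0.1]
finger_gap: 0.0
gripper_force: 0.0
```

Run:
```python
from h import *
print(manip.sense()['tcp_pos'])
for n in('wrist','top','scene'):
    S=snap(n,n+'3'); W=cloud(S)
    m=(abs(W[...,2]-.065)<.008)&(np.hypot(W[...,0]-.47,W[...,1]-.255)<.11)
    n_,L,st,_=cv2.connectedComponentsWithStats(m.astype(np.uint8)); k=1+st[1:,4].argmax(); m=L==k
    X=W[m]; print(n,m.sum(),cv2.minAreaRect((X[:,:2]*1000).astype(np.float32)),np.percentile(X[:,2],[2,50,98]).round(4),'bbox',st[k])
```

```text
[0.38413    0.22627134 0.3017273 ]
wrist 18503 ((469.57891845703125, 255.00485229492188), (119.18460845947266, 130.475341796875), 19.093692779541016) [0.0608 0.0649 0.0666] bbox [  242    40   145   135 18503]
top 2037 ((470.59246826171875, 254.96502685546875), (118.99700927734375, 130.75537109375), 18.990808486938477) [0.059  0.0659 0.0714] bbox [ 206  263   61   53 2037]
scene 1938 ((471.3404846191406, 255.16973876953125), (119.68885803222656, 138.36712646484375), 19.234560012817383) [0.0594 0.066  0.0701] bbox [ 314  135   58   50 1938]
```

View pics/wrist3.png

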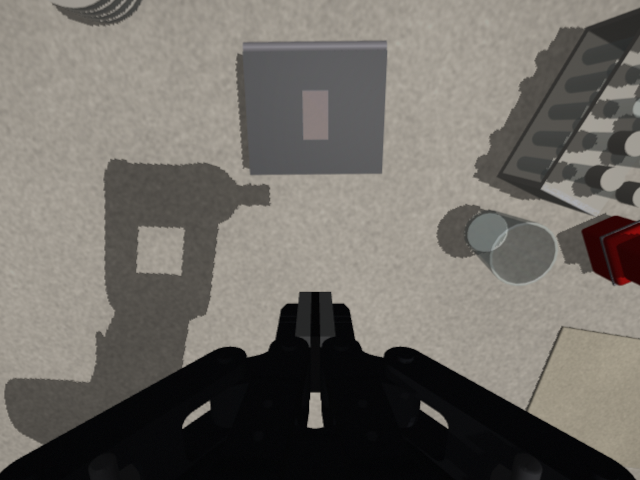

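The wrist view shows the shut lid at (315,107), with the window as a light rectangle centred near (315,115) and the hinge rod at row 45. I measure the window from all three views.

Run:
```python
from h import *
for n,(u0,u1,v0,v1) in {'wrist3':(260,375,60,165),'top3':(210,265,268,312),'scene3':(318,370,138,182)}.items():
    S=pickle.load(open(n+'.pkl','rb')); W=cloud(S); I=S['image'].astype(int)
    d=(I[...,0]-I[...,2]); z=np.zeros(d.shape,np.uint8); z[v0:v1,u0:u1]=(d[v0:v1,u0:u1]>8)
    z&=(abs(W[...,2]-.065)<.012).astype(np.uint8)
    z=cv2.morphologyEx(z,cv2.MORPH_OPEN,np.ones((2,2),np.uint8)) 
    k,L,st,_=cv2.connectedComponentsWithStats(z); 
    if k<2: print(n,'none',d[v0:v1,u0:u1].max());continue
    i=1+st[1:,4].argmax(); X=W[L==i]; print(n,st[i],np.median(X,0).round(4),cv2.minAreaRect((X[:,:2]*1000).astype(np.float32)))
```

```text
wrist3 [ 304   92   25   48 1140] [nan nan nan] ((464.6651611328125, 252.11770629882812), (42.309059143066406, 22.470333099365234), 19.79550552368164)
top3 [232 286  12  17 141] [nan nan nan] ((463.3078308105469, 249.60667419433594), (44.479278564453125, 19.689424514770508), 35.284706115722656)
scene3 none 12
```

drive_tool:
  plan:
    - [-0.0046,0.0416,0,0,0,0,1]
    - [-0.0046,0.0416,0,0,0,0,1]
    - [-0.0046,0.0416,0,0,0,0,1]
    - [-0.0046,0.0416,0,0,0,0,1]
    - [-0.0046,0.0416,0,0,0,0,1]
    - [-0.0046,0.0416,0,0,0,0,1]
    - [-0.0046,0.0416,0,0,0,0,1]
    - [-0.0046,0.0416,0,0,0,0,1]
    - [-0.0046,0.0416,0,0,0,0,1]
    - [-0.0046,0.0416,0,0,0,0,1]

```text
t: 6.95
tcp_pos: [0.4721, -0.1844, 0.2995]
tool_rot: [0.987, 0.161, -0.001, -0.001]
force: [1.2, 0.1, 0.5]
finger_gap: 1.001
gripper_force: 0.0
```

drive_tool:
  plan:
    - [-0.0046,0.0416,0,0,0,0,1]
    - [-0.0046,0.0416,0,0,0,0,1]
    - [0,0,0,0,0,-4.7,1]
    - [0,0,0,0,0,-4.7,1]
    - [0,0,0,0,0,0,1]
    - [0,0,0,0,0,0,1]

```text
t: 7.55
tcp_pos: [0.4898, -0.2643, 0.2999]
tool_rot: [0.971, 0.241, -0.001, -0.001]
force: [-0.4, -0.1, -0.0]
finger_gap: 1.002
gripper_force: 0.0
```

Run:
```python
from h import *
S=snap('wrist','w4'); print(S['st']['tcp_pos']); W=cloud(S)
for n,z,t in(('handle',.132,.006),('dock',.034,.007)):
    m=(abs(W[...,2]-z)<t)&(np.hypot(W[...,0]-.563,W[...,1]+.225)<.075)
    X=W[m]; print(n,m.sum(),cv2.minAreaRect((X[:,:2]*1000).astype(np.float32)) if len(X)>9 else '')
```

```text
[ 0.48984587 -0.26431884  0.29987713]
handle 2565 ((561.748779296875, -224.7552490234375), (45.77832794189453, 31.71080780029297), 28.72259521484375)
dock 3855 ((562.720947265625, -224.18630981445312), (96.33312225341797, 76.18042755126953), 28.333574295043945)
```

View pics/w4.png

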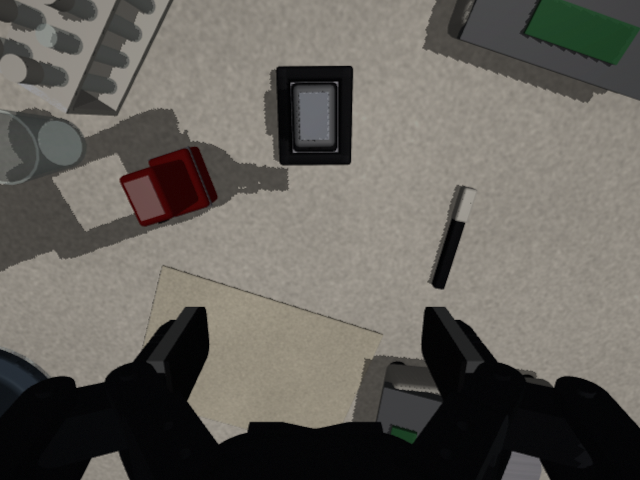

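The wrist view shows the grey meter in the cradle at (315,115), upright and centred, with the red one at (170,187) and the marker at (453,238).

```bash
python3 -c "
from h import *
mv([.5618,-.2248,.095],28.5)"
```

```text
shift mm [ 82.1  -0.9 205.2] turn deg [-0.11  0.04 -0.64]
```

drive_tool:
  plan:
    - [0.041,-0.001,0,0,0,-0.6,1]
    - [0.041,0,0,0,0,0,1]
    - [0,0,0.045,0,0,0,1]
    - [0,0,0.045,0,0,0,1]
    - [0,0,0.045,0,0,0,1]
    - [0,0,0.04,0,0,0,1]
    - [0,0,0.02,0,0,0,1]
    - [0,0,0.01,0,0,0,1]
    - [0,0,0,0,0,0,1]
    - [0,0,0,0,0,0,1]

```text
t: 8.6
tcp_pos: [0.5629, -0.2253, 0.0973]
tool_rot: [0.969, 0.246, 0.001, 0.001]
force: [0.3, -0.8, 0.1]
finger_gap: 1.004
gripper_force: 0.0
```

```bash
python3 -c "
from h import *
mv([.5618,-.2248,.095],28.5)"
```

```text
shift mm [-0.7 -1.   2.3] turn deg [ 0.11 -0.06  0.03]
```

drive_tool:
  newtons: 60
  plan:
    - [-0.001,-0.001,0.002,0,0,0,1]
    - [0,0,0,0,0,0,-1]
    - [0,0,0,0,0,0,-1]
    - [0,0,0,0,0,0,-1]
    - [0,0,0,0,0,0,-1]
    - [0,0,0,0,0,0,-1]
    - [0,0,0,0,0,0,-1]
    - [0,0,0,0,0,0,-1]

```text
t: 9.4
tcp_pos: [0.5611, -0.2249, 0.0948]
tool_rot: [0.969, 0.246, 0.0, 0.0]
force: [-0.1, -0.8, 4.4]
finger_gap: 0.368
gripper_force: 60.3
```

drive_tool:
  plan:
    - [0,0,-0.01,0,0,0,-1]
    - [0,0,-0.02,0,0,0,-1]
    - [0,0,-0.03,0,0,0,-1]
    - [0,0,-0.03,0,0,0,-1]
    - [0,0,-0.04,0,0,0,-1]
    - [0,0,-0.04,0,0,0,-1]
    - [0,0,-0.03,0,0,0,-1]
    - [0,0,-0.01,0,0,0,-1]
    - [0,0,0,0,0,0,-1]
    - [0,0,0,0,0,0,-1]

```text
t: 10.4
tcp_pos: [0.5594, -0.2238, 0.3021]
tool_rot: [0.969, 0.246, -0.002, -0.002]
force: [-0.0, 1.1, -4.4]
finger_gap: 0.368
gripper_force: 60.7
```

Run:
```python
from h import *
p=manip.sense(); print(p['tcp_pos'],p['gripper_force'])
for n in('scene','top'):
    S=snap(n,n+'5'); W=cloud(S); q=p['tcp_pos']
    m=(np.hypot(W[...,0]-q[0],W[...,1]-q[1])<.06)&(W[...,2]>.14)&(W[...,2]<q[2]-.02)
    print(n,m.sum(),np.percentile(W[m][:,2],[1,5,50]).round(4) if m.sum() else '')
a=pickle.load(open('scene5.pkl','rb'))['image'][180:380,180:340]
cv2.imwrite('pics/c5.png',np.clip(cv2.resize(a,None,fx=3.5,fy=3,interpolation=2)[:,:,::-1]*1.5,0,255).astype(np.uint8))
```

```text
[ 0.55939317 -0.22378734  0.30207979] 60.65518856048584
scene 781 [0.2228 0.2265 0.2591]
top 144 [0.2249 0.2315 0.261 ]
```

View pics/c5.png

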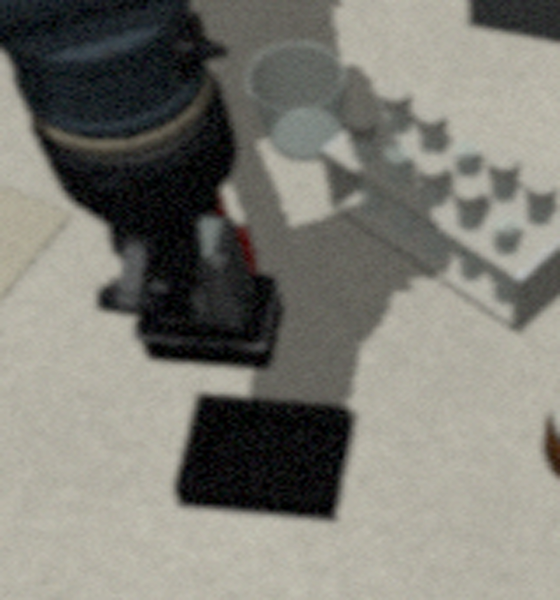

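The crop shows the meter hanging upright in the gripper at (210,310), clear above the empty cradle at (265,455). I carry it high over the rack.

drive_tool:
  plan:
    - [0.005,-0.0165,0,0,0,0,-1]
    - [0.0103,-0.0331,0,0,0,0,-1]
    - [0.0103,-0.0331,0,0,0,0,-1]
    - [0.0103,-0.0331,0,0,0,0,-1]
    - [0.0103,-0.0331,0,0,0,0,-1]
    - [0.0103,-0.0331,0,0,0,0,-1]
    - [0.0103,-0.0331,0,0,0,0,-1]
    - [0.0103,-0.0331,0,0,0,0,-1]
    - [0.0103,-0.0331,0,0,0,0,-1]
    - [0.0103,-0.0331,0,0,0,0,-1]

```text
t: 11.5
tcp_pos: [0.4945, 0.1004, 0.3033]
tool_rot: [0.969, 0.247, -0.001, -0.001]
force: [1.1, -0.6, -2.7]
finger_gap: 0.368
gripper_force: 60.6
```

drive_tool:
  plan:
    - [0.0103,-0.0331,0,0,0,0,-1]
    - [0.0103,-0.0331,0,0,0,0,-1]
    - [0.0103,-0.0331,0,0,0,0,-1]
    - [0.0103,-0.0331,0,0,0,0,-1]
    - [0.005,-0.0165,0,0,0,0,-1]
    - [0,0,0,0,0,3,-1]
    - [0,0,0,0,0,4,-1]
    - [0,0,0,0,0,2.4,-1]
    - [0,0,0,0,0,0,-1]
    - [0,0,0,0,0,0,-1]

```text
t: 12.5
tcp_pos: [0.4648, 0.2514, 0.3036]
tool_rot: [0.986, 0.167, -0.001, -0.0]
force: [-0.6, -0.3, -2.4]
finger_gap: 0.37
gripper_force: 60.7
```

Run:
```python
from h import *
mv([.465,.2527,.161],19.1)
p=manip.sense(); q=p['tcp_pos'];print(q)
for n in('scene','top','wrist'):
    S=snap(n,n+'6'); W=cloud(S)
    m=(np.hypot(W[...,0]-q[0],W[...,1]-q[1])<.05)&(W[...,2]>.12)&(W[...,2]<q[2]-.02)
    print(n,m.sum(),np.percentile(W[m][:,2],[1,5,50]).round(4) if m.sum() else '')
    if n=='wrist': cv2.imwrite('pics/c6.png',np.clip(S['image'][:,:,::-1]*1.6,0,255).astype(np.uint8))
```

```text
shift mm [  0.9  -1.2 142.6] turn deg [-0.02  0.11  0.11]
[0.46483548 0.25137422 0.30361656]
scene 721 [0.223  0.2261 0.2581]
top 138 [0.2233 0.2293 0.2633]
wrist 4702 [0.2245 0.2319 0.2632]
```

View pics/c6.png

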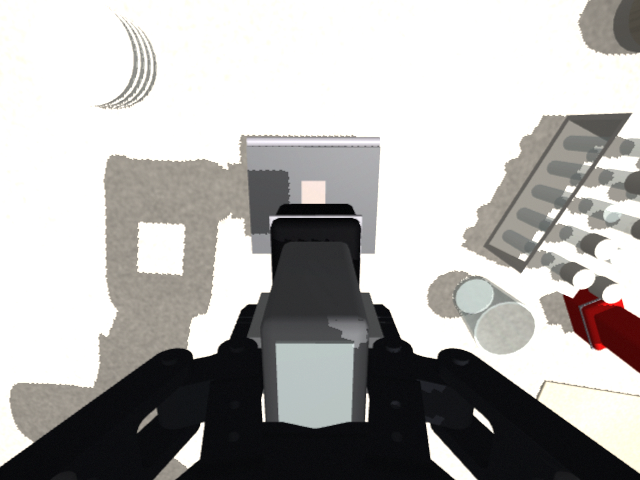

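The wrist view shows the meter straight in the fingers, square to the lid, with the window's far end just visible at (313,190). I descend.

drive_tool:
  plan:
    - [0.001,-0.001,0.02,0,0,0,-1]
    - [0,0,0.03,0,0,0,-1]
    - [0,0,0.03,0,0,0,-1]
    - [0,0,0.02,0,0,0,-1]
    - [0,0,0.015,0,0,0,-1]
    - [0,0,0.01,0,0,0,-1]
    - [0,0,0,0,0,0,-1]
    - [0,0,0,0,0,0,-1]

```text
t: 13.45
tcp_pos: [0.4669, 0.2526, 0.1797]
tool_rot: [0.986, 0.166, 0.0, -0.0]
force: [0.4, -0.3, -3.0]
finger_gap: 0.368
gripper_force: 60.7
```

drive_tool:
  plan:
    - [0,0,0.007,0,0,0,-1]
    - [0,0,0.006,0,0,0,-1]
    - [0,0,0.003,0,0,0,-1]
    - [0,0,0,0,0,0,-1]
    - [0,0,0,0,0,0,-1]
    - [0,0,0,0,0,0,-1]

```text
t: 14.05
tcp_pos: [0.4666, 0.2525, 0.1635]
tool_rot: [0.986, 0.166, 0.0, -0.0]
force: [0.5, 0.0, -3.3]
finger_gap: 0.37
gripper_force: 60.7
```

Run:
```python
from h import *
mv([.465,.2527,.161],19.1)
st=manip.sense(); q=st['tcp_pos'];print(q,st['force'],abs(st['qd']).max())
S=snap('wrist','w7'); W=cloud(S)
P=W[350:415,285:345].reshape(-1,3); P=P[~np.isnan(P).any(1)]
c,s=np.cos(np.radians(19.1)),np.sin(np.radians(19.1))
A=np.c_[P[:,0]*c+P[:,1]*s,-P[:,0]*s+P[:,1]*c,np.ones(len(P))]; print('handle top z',np.median(P[:,2]),'slopes',np.linalg.lstsq(A,P[:,2],rcond=None)[0][:2])
m=(np.hypot(W[...,0]-q[0],W[...,1]-q[1])<.045)&(abs(W[...,2]-q[2]+.04)<.008); X=W[m]; print('nose top',np.median(X[:,2]),m.sum())
for n,t in (('scene','s7'),('top','t7')):
    V=cloud(snap(n,t)); 
    m=(np.hypot(V[...,0]-q[0],V[...,1]-q[1])<.05)&(V[...,2]>.085)&(V[...,2]<.125); X=V[m]
    print(n,m.sum(),np.percentile(X[:,2],[1,5,50,90]).round(4),cv2.minAreaRect((X[:,:2]*1000).astype(np.float32)))
I=cv2.resize(cv2.imread('pics/s7.png')[90:230,270:420],None,fx=4,fy=4,interpolation=2); cv2.imwrite('pics/c7.png',np.clip(I*1.5,0,255).astype(np.uint8))
```

```text
shift mm [-1.5 -0.7  2.5] turn deg [ 0.   -0.03  0.03]
[0.46662969 0.2524886  0.16347327] [ 0.50198877  0.04810895 -3.30048336] 0.0017799617987107124
handle top z 0.2021427401209279 slopes [ 0.00556482 -0.00406364]
nose top 0.12299973080176471 3175
scene 358 [0.0856 0.0878 0.11   0.1237] ((470.26654052734375, 250.15785217285156), (65.7680435180664, 44.53689956665039), 20.155559539794922)
top 63 [0.0879 0.0898 0.1206 0.1237] ((473.00531005859375, 233.27134704589844), (64.93513488769531, 14.725187301635742), 8.216776847839355)
```

View pics/c7.png

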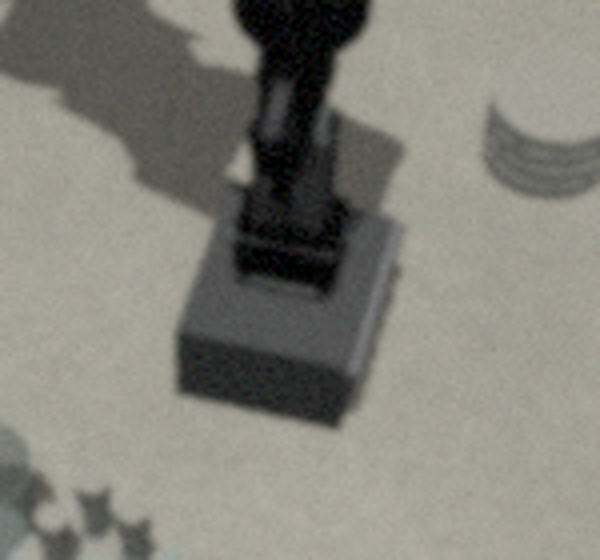

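The crop shows the meter hovering upright over the shut lid, at (290,250), with a gap visible below it. It reads about 14 mm, so I trim 3 mm down and 2 mm toward the front.

drive_tool:
  plan:
    - [-0.002,-0.001,0.002,0,0,0,-1]
    - [0,0,0.001,0,0,0,-1]
    - [0,0,0,0,0,0,-1]
    - [0,0,0,0,0,0,-1]
    - [0,0,0,0,0,0,-1]
    - [0,0,0,0,0,0,-1]

```text
t: 14.8
tcp_pos: [0.4643, 0.2527, 0.1603]
tool_rot: [0.986, 0.166, 0.0, 0.0]
force: [0.0, -0.1, -2.5]
finger_gap: 0.373
gripper_force: 60.7
```

Run:
```python
from h import *
mv([.465,.2527,.161],19.1)
S=snap('wrist','w8'); W=cloud(S); P=W[350:415,285:345].reshape(-1,3); print('face z',np.nanmedian(P[:,2])-.122)
H=W[(abs(W[...,2]-np.nanmedian(P[:,2]))<.006)&(np.hypot(W[...,0]-.465,W[...,1]-.2527)<.04)]; print(cv2.minAreaRect((H[:,:2]*1000).astype(np.float32)))
```

```text
shift mm [ 0.7  0.3 -0.7] turn deg [ 0.   -0.01  0.03]
face z 0.07700192740896156
((469.7030334472656, 254.33993530273438), (38.44105911254883, 79.86198425292969), 18.8808536529541)
```

```bash
python3 -c "
from station import manip
print(manip.sign_off())"
```

```text
the job is handed in; nothing more can be done
None
```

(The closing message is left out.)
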